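Secure the under-sink bottle rack

TASK

One of the three bottles in the rack under the drain pipe stands proud: push it gently, upright, all the way back against the rear rails while the keeper bar is still open. Then swing the keeper bar shut across the front of the bottles until it clicks fully home in its sprung catch, pressing no harder than that needs. Do not knock the drain pipe, and leave the other things where they stand.

Things in the scene. Friction and masses are not known exactly. Their poses are not given: they have to be found in the camera images.
- rack: Fixed low bottle rack of grey sheet and steel. Origin: at table level under its middle, x pointing into the rack (from the open front to the rear rails), y to the left seen from the robot, z up. Slick floor plate 8 mm thick, x=-75 to +45 mm, 250 mm wide. Three bays at y=+58, 0, -58 mm, 54 mm clear, parted by walls 4 mm thick with tops at z=30 mm (x=-55 to +30).
- rear_rail (a point): Middle of the front face of the upper rear rail: rack x=+30, y=0, z=58 mm. The two rails (tops at z=36 and 64 mm) are what the bottles' backs come to rest against.
- catch (a point): The sprung roller of the catch (12 mm in diameter), seen on the inner side of the catch post, right of the bays: rack x=-36, y=-101, z=60 mm. The post is 30 x 12 mm with its top at z=74 mm, at rack x=-35 to -5, y=-112 to -124 mm.
- keeper (a joint): Angle (rad) of the keeper bar about its upright hinge. 0 = shut, along rack -y, on its stop; grows as it swings out toward rack -x (1.57 = along -x; most 2.0). At q the bar points along (-sin q, -cos q) in rack x, y; its outer face, the one to push, looks along (-cos q, sin q). Slight friction, stays where left. Over the last 0.07 rad the catch resists; past 0.03 it snaps it to 0 and holds it.
- keeper_hinge (a point): Hinge axis of the bar, at the height of the bar's middle: rack x=-30, y=+108, z=60 mm. The hinge post's top is at z=70 mm. Shut, the bar clears bottles that are fully home by 4 mm.
- keeper_tab (a point): Middle of the thumb tab, 155 mm from the hinge axis, z=52 mm, on the bar's middle plane; moves with the bar. The bar is aluminium, 200 mm long, 12 mm thick, z=52 to 68 mm; the tab is 45 mm long, as thick, and hangs down to z=36 mm. Pushed here, the bar needs about 8 to 14 N to click past the catch.
- bottle_a: White plastic bottle, 50 mm in diameter, 125 mm tall with its cap, about 0.25 kg, standing upright in any one of the three bays. Origin: centre of its underside. Fully home its origin is at rack x = +5 mm (its back against the rear rails); the one that stands proud is at about rack x = -21 to -31 mm.
- bottle_b: Amber glass bottle, 50 mm in diameter, 115 mm tall with its cap, about 0.25 kg, standing upright in any one of the three bays. Origin: centre of its underside. Fully home its origin is at rack x = +5 mm (its back against the rear rails); the one that stands proud is at about rack x = -21 to -31 mm.
- bottle_c: White plastic bottle, 50 mm in diameter, 120 mm tall with its cap, about 0.25 kg, standing upright in any one of the three bays. Origin: centre of its underside. Fully home its origin is at rack x = +5 mm (its back against the rear rails); the one that stands proud is at about rack x = -21 to -31 mm.
- pipe: Fixed white drain pipe, 40 mm in diameter, along rack y over the front of the rack: axis at z=167 mm, rack x=-12 mm; two nuts 52 mm in diameter at y=-175 and +175; it comes down to the table at y=-220 and +220. It hangs over the shut bar, so an upright gripper has no room; one tilted back toward the robot by about 30 degrees has. Origin: on the table under its middle; axes as the rack's.
- bowl: Steel bowl, 170 mm across, 65 mm high, right of the rack. Origin: centre of the underside. Leave alone.
- beaker: Glass beaker, 84 mm across, 85 mm high, behind the rack. Origin: centre of the underside. Leave alone.
- jar: Jar with lid, 70 mm across, 75 mm high, behind the rack. Origin: centre of the underside. Leave alone.
- jug: White bottle with screw cap, 90 mm across, 150 mm high, behind the rack, at its left. Origin: centre of the underside. Leave alone.
- tub: Clear tub, 116 mm across, 70 mm high, in front of the rack at its right. Origin: centre of the underside. Leave alone.
- tub_lid: Flat round blue lid, 100 mm across, 10 mm thick, lying on the table in front of the rack, under the bar's sweep. Origin: centre of the underside. Leave alone.
- brush: Brush lying on the table in front of the rack and to the left, lengthwise toward the rack, about 200 mm long, 20 mm high. Origin: centre of the underside. Leave alone.

How it is judged:
By the outcome, as a careful person would: the job done as asked, in the order asked, and still so for the second after the job is handed in, with the robot touching nothing.
It also fails if it takes over 64 s, if anything falls off the work surface, if the arm or the gripper's body presses on something with over 40 N, if the wrist force passes 120 N, or if a joint passes its speed limit or range.

ROBOT

A 6-joint arm with a two-finger parallel gripper is mounted at the origin on the work surface. World frame = base frame: x ahead of the robot, y to its left, z up, the work surface at z = 0. Lengths are in mm, angles in rad, forces in N, time in s.
With the tool pointing down it reaches from about 275 to 750 mm from the base axis. Payload 10.2 kg.
Tool frame: the origin (TCP) lies between the finger pads; the fingertips stand 17 mm ahead of it and the grasp point (between the pads) lies 2 mm behind it (tips_ahead is the distance from the TCP to the fingertips, in mm); z points along the fingers, y is the line along which they close (so a half turn about z gives the same grasp; the last joint's range is limited). The gripper opens to 85 mm and grips with 20 to 120 N. Pads are 22 mm wide; open, the fingers measure 114 mm over their backs; the gripper's body (76 mm by 85 mm) begins 54 mm behind the grasp point. The pads swing forward as they close: fully open they stand 13 mm farther back than shut.
Start: joints at [-1.533, 0.313, 1.498, -0, 1.331, -0.223], TCP at [135.36, -507.256, 248.294] pointing down, gripper open.
Joint ranges: [-2.94, 2.94], [-0.97, 2.17], [0.19, 2.56], [-1.23, 4.37], [0.02, 3.11], [-2.88, 2.88]. Speed limits (rad/s): [2.39, 2.39, 3.01, 3.14, 3.14, 3.14].

INTERFACE

Orientations are given as a unit quaternion [w, x, y, z].
In Python, from rig import sense, capture, finish_job, boxes_of, tips_ahead gives the robot as it stands.
- The arm moves only by the tool drive_tool, never from a script. Its argument "commands" is text: rows parted by semicolons, each of 7 numbers parted by spaces: the shift along the world's x, y, z in units of 0.1 m (1.0 is 0.1 m), then the turn, a rotation vector about the world's x, y, z in units of pi/4 rad (1.0 is pi/4 rad), then the opening in per cent of the stroke, from 0 (shut) to 100 (fully open). A call has 1 to 20 rows; each row shifts and turns the commanded pose from where the row before left it; what a row does not reach is not made up. A row lasts 1/12 s, in which the tool goes at most 41.7 mm and 7.16 degrees, less where a joint would pass 70% of its speed; a pose out of reach is approached as far as the arm can. A call with a number of a shift or a turn outside -1 to 1 is refused whole. A call with a gripper value outside its range is refused whole. The fingers move at their own pace and stop on an object; "force" is the grip in N (left out, the last holds). Time passes only in rows, so rows that do not move let the fingers close. It gives the time, the measured TCP pose, the force, the opening and the grip force at its end, in the units of the state.
- sense(): the state, without advancing time (a new reading comes with each control period).
- capture(name): name is "scene" or "side" or "wrist"; returns a dict with "pixels" (384x512x3 uint8, blue, green, red), "fov_y" (degrees; the focal length in pixels is half the picture's height over the tangent of half this angle, whatever the lens; pixels are square), "cx", "cy" (the principal point, pixels), "k1" (the pictures are not rectified: a ray, as slopes to the right and down, at radius r is drawn at 1 + k1 r^2 times it, then the intrinsics apply), "position" and "attitude" of the camera in the world; the wrist camera has in their place "tool_from_camera" (4x4, takes a point from camera to tool coordinates, whose origin is the TCP and whose axes are the flange's). Camera axes: x right, y down, z forward; pixel columns grow to the right and rows downward; lengths in mm; the calibration is good to about 2 mm. A picture is of the moment at which its call begins: read the wrist's pose just before it. There is no depth.
- finish_job(): hands the job in; it is judged then, once.
Trained networks look in a picture, given as the dict that the camera call returned (one of the last four; its "shot" number tells which), for a name from the list of things; names that differ only in an ending like _2 or _b are one class to them, and where a whole thing is asked for, a point or a joint stands for the part that bears it (a point fixed in the world has none). Each returns a list of dicts, best first, with "confidence" (0 to 1); they miss things now and then, are a little off and sometimes report something else, mostly with a low value. They report only what shows in the picture. A call takes as long as a camera call.
- boxes_of(picture, name): "position" ([column, row] in pixels, amid what is visible of it).
The state is a dict: "time_s": time; "joints": joint angles; "dq": joint speeds; "tau": joint torques, N m; "eef_pos": TCP position; "ee_rot": TCP orientation; "force": force on the tool from outside, world axes, zero at the start; "wrist_torque": the same for the moment, N m; "grip_width": opening from 0.0 (shut) to 1.0 (fully open); "grip_force": force on a finger pad.
Only numpy, scipy, OpenCV 4.12 (cv2) and the standard library are available. Lean on these libraries where they do the work, as an engineer would, in place of code of your own. Each camera call takes 0.05 s, during which the arm holds its last target. There are 200 camera calls.

## Working session

There is one attempt and no reset: what is moved stays moved. The work goes in short steps, Python scripts to look and compute and a tool call to move; the robot and the scene stay as the last step left them, time stands still between calls to the robot, and variables do not carry over. Pictures are saved under pics/ and viewed, at most 10 in all, crops included, and the job is handed in when it is done.

Besides the shell and the picture viewer there is one more tool, called after "Request:" as name(argument=value, ...) on one line, values as JSON. drive_tool: Moves the arm, as the interface text tells. Shifts and turns lie within -1 to 1; 1 stands for 0.1 m of shift or pi/4 rad of turn. Its arguments: {"type":"object","properties":{"commands":{"type":"string"},"force":{"type":"number"}},"required":["commands"]}

```bash
mkdir -p pics; cat > h.py <<'E'
import numpy as np,cv2,json
from scipy.spatial.transform import Rotation as R
from rig import *
def att(p):
    a=np.array(p["attitude"],float)
    return a if a.shape==(3,3) else R.from_quat(a[[1,2,3,0]]).as_matrix()
def K(p):
    f=p["pixels"].shape[0]/2/np.tan(np.radians(p["fov_y"])/2)
    return np.array([[f,0,p["cx"]],[0,f,p["cy"]],[0,0,1]]),np.array([p["k1"],0,0,0,0.])
def ray(p,uv):
    k,d=K(p); s=cv2.undistortPoints(np.array([[uv]],float),k,d)[0,0]
    return np.array(p["position"],float),att(p)@np.array([s[0],s[1],1])
def onz(p,uv,z):
    o,r=ray(p,uv); return o+r*(z-o[2])/r[2]
def proj(p,X):
    k,d=K(p); A=att(p); r=cv2.Rodrigues(A.T)[0]
    return cv2.projectPoints(np.array(X,float).reshape(-1,1,3),r,-A.T@np.array(p["position"],float),k,d)[0][:,0]
E
python3 - <<'E'
from h import *
for n in("scene","side"):
    p=capture(n); cv2.imwrite(f"pics/{n}.png",p["pixels"])
    print(n,p["fov_y"],p["k1"],p["position"],p["attitude"])
    for t in["rack","catch","keeper","keeper_tab","keeper_hinge","rear_rail","bottle_a","bottle_b","pipe","tub","tub_lid","brush","jug"]:
        print(t,[(np.round(b["position"]),round(b["confidence"],2)) for b in boxes_of(p,t)[:4]])
E
```

```text
scene 49.72013008110579 -0.11981979478791026 [1220.46391266  321.36421228  791.33399535] [-0.18705014  0.44628857  0.80992168 -0.33145984]
rack [(array([273., 216.]), 0.69), (array([324., 202.]), 0.49)]
catch [(array([271., 217.]), 0.95)]
keeper []
keeper_tab [(array([320., 198.]), 0.62)]
keeper_hinge [(array([268., 216.]), 0.98)]
rear_rail [(array([272., 217.]), 0.89)]
bottle_a [(array([245., 195.]), 0.89), (array([266., 202.]), 0.84), (array([291., 207.]), 0.64)]
bottle_b [(array([245., 195.]), 0.89), (array([266., 202.]), 0.84), (array([291., 207.]), 0.64)]
pipe [(array([281., 180.]), 0.65)]
tub [(array([216., 134.]), 0.79)]
tub_lid [(array([270., 159.]), 0.71)]
brush [(array([378., 198.]), 0.95), (array([274., 216.]), 0.54)]
jug [(array([303., 260.]), 0.82), (array([290., 208.]), 0.54), (array([377., 201.]), 0.36)]
side 46.92454018881677 0.04260358107501151 [1111.29480326 -816.8999267   670.71188074] [-0.45604738  0.84672708  0.24185074 -0.12877214]
rack [(array([237., 200.]), 0.65)]
catch [(array([241., 201.]), 0.56)]
keeper [(array([217., 147.]), 0.77)]
keeper_tab [(array([181., 196.]), 0.42)]
keeper_hinge [(array([238., 202.]), 0.68), (array([253., 160.]), 0.16)]
rear_rail []
bottle_a [(array([262., 172.]), 0.58), (array([249., 188.]), 0.57), (array([255., 160.]), 0.42)]
bottle_b [(array([262., 172.]), 0.58), (array([249., 188.]), 0.57), (array([255., 160.]), 0.42)]
pipe [(array([226., 168.]), 0.89), (array([299., 188.]), 0.64)]
tub [(array([145., 220.]), 0.63)]
tub_lid [(array([183., 197.]), 0.65)]
brush [(array([226., 138.]), 0.64)]
jug [(array([318., 162.]), 0.83)]
```

```bash
python3 - <<'E'
import cv2
a=cv2.imread("pics/scene.png")[100:300,160:430];b=cv2.imread("pics/side.png")[90:290,100:366]
cv2.imwrite("pics/sc2.png",cv2.resize(a,(800,593),interpolation=cv2.INTER_CUBIC));cv2.imwrite("pics/si2.png",cv2.resize(b,(798,600),interpolation=cv2.INTER_CUBIC))
E
```

```text
(no output)
```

View pics/sc2.png

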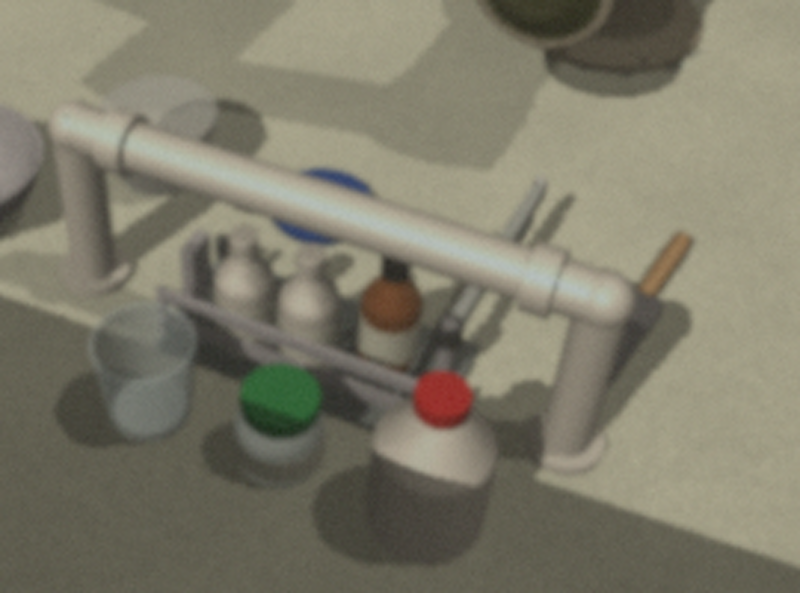

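View pics/si2.png

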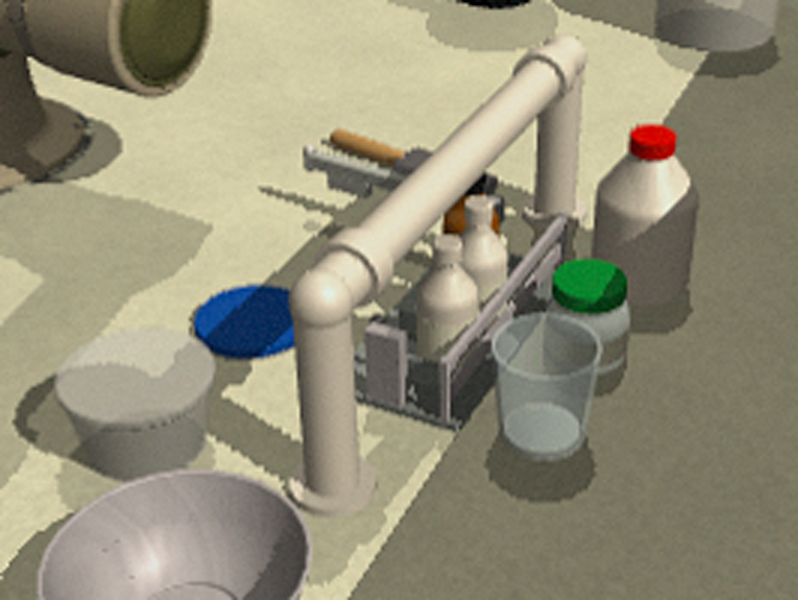

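The rack sits under the pipe, with the amber bottle in the left bay and white ones in the middle and right bays. The keeper is open, its tip at scene crop (540,183). I'll fit the rack's pose from the pipe and post points, then find the bottles.

```bash
cat > fit.py <<'E'
from h import *
from scipy.optimize import least_squares
sc=lambda u,v:(160+u*270/800,100+v*200/593); si=lambda u,v:(100+u/3,90+v/3)
S=capture("scene");D=capture("side")
obs=[(S,(-12,-175,167),sc(127,145)),(S,(-12,175,167),sc(546,280)),(S,(-12,-220,0),sc(100,278)),(S,(-12,220,0),sc(574,450)),
(S,(-20,-118,74),sc(198,240)),(D,(-20,-118,74),si(387,330)),(D,(-12,-175,167),si(358,262)),(D,(-12,175,167),si(546,75)),(D,(-12,-220,0),si(332,488)),(S,(-30,108,65),sc(450,328))]
def W(x,P):
    c,s=np.cos(x[2]),np.sin(x[2]); P=np.atleast_2d(np.array(P,float))
    return np.c_[x[0]+c*P[:,0]-s*P[:,1],x[1]+s*P[:,0]+c*P[:,1],P[:,2]]
f=lambda x:np.concatenate([proj(p,W(x,P))[0]-uv for p,P,uv in obs])
r=least_squares(f,[550,0,0],loss="soft_l1",x_scale=[100,100,1]);x=r.x
if __name__=="__main__":
    print(x,np.degrees(x[2]));print(np.round(f(x).reshape(-1,2),1))
    inv=lambda P:np.array([[np.cos(x[2]),np.sin(x[2])],[-np.sin(x[2]),np.cos(x[2])]])@(P[:2]-x[:2])
    for n,p,uv,z in[("R",S,sc(245,230),122),("M",S,sc(310,252),122),("amber cap",S,sc(397,258),113),("amber shoulder",S,sc(391,303),80),("R",D,si(450,240),122),("M",D,si(481,202),122),("tip",S,sc(540,185),68),("tip",D,si(310,153),68),("lid",S,S and sc(325,205),10),("hinge",S,sc(450,328),70)]:
        P=onz(p,uv,z);print(n,P.round(),inv(P).round(1))
    for q in (1.2,1.4,1.6,1.8):
        t=[-30-200*np.sin(q),108-200*np.cos(q),60]; print(q,proj(S,W(x,t))[0],proj(D,W(x,t))[0])
    print(sc(540,183),si(310,155))
    im=[cv2.resize(p["pixels"],None,fx=2,fy=2) for p in(S,D)]
    print(proj(S,W(x,[[5,y,120] for y in(58,0,-58)])), proj(S,W(x,[[-26,y,120] for y in(58,0,-58)])))
E
python3 fit.py
```

```text
[ 6.34563998e+02 -1.20262834e+01  1.07713731e-01] 6.171542157442042
[[-0.6 -1. ]
 [ 0.3  0.5]
 [-0.6 -2.3]
 [-2.5 -1.9]
 [-0.2  0.5]
 [ 0.3 -1.3]
 [-0.5  0.4]
 [ 0.2 -0.5]
 [ 1.1 -2.2]
 [ 1.   0.5]]
R [636. -77. 122.] [ -5.5 -64.7]
M [630. -21. 122.] [-5.9 -8. ]
amber cap [591.  36. 113.] [-38.6  52.5]
amber shoulder [607.  42.  80.] [-21.3  57. ]
R [642. -65. 122.] [  2. -53.]
M [632.  -1. 122.] [-0.9 11.5]
tip [397.  81.  68.] [-225.8  118.4]
tip [398.  73.  68.] [-226.1  109.8]
lid [469. -99.  10.] [-174.1  -68.4]
hinge [597.  91.  70.] [-25.9 106.5]
1.2 [311.56829189 157.59099992] [192.69351342 155.71990453]
1.4 [326.27212831 159.45958361] [196.70827924 148.79353253]
1.6 [340.64036152 163.2259387 ] [203.09034117 142.58334514]
1.8 [354.28144354 168.83393239] [211.46212213 137.24420699]
(342.25, 161.72006745362563) (203.33333333333331, 141.66666666666666)
[[289.12201663 197.80491067]
 [265.73376423 189.68488028]
 [243.17614586 181.85685801]] [[294.3396131  189.05953333]
 [271.34280106 181.25876167]
 [249.13808451 173.73819346]]
```

```bash
cat > g.py <<'E'
from h import *
X=np.array([634.5,-12.0,0.1077])
M=R.from_euler("z",X[2]).as_matrix()
def w(P): return M@np.array(P,float)+[X[0],X[1],0]
def inv(P): return M.T@(np.array(P)-[X[0],X[1],0])
def state():
    s=sense();q=np.array(s["ee_rot"]);return s,R.from_quat(q[[1,2,3,0]]).as_matrix()
def target(tilt,s=1,yaw=0):
    z=M@R.from_euler("z",yaw).as_matrix()@np.array([np.sin(tilt),0,-np.cos(tilt)]);y=s*M@R.from_euler("z",yaw).as_matrix()@[0,1,0];return np.c_[np.cross(y,z),y,z]
def tips():
    s,A=state();a=tips_ahead() if callable(tips_ahead) else tips_ahead;return inv(np.array(s["eef_pos"])+A[:,2]*a)
E
python3 - <<'E'
from g import *
s,A=state();print(A.round(3),tips_ahead() if callable(tips_ahead) else tips_ahead,s["force"],s["joints"])
for sg in(1,-1):
    T=target(np.pi/4,sg);rv=R.from_matrix(T@A.T).as_rotvec()/(np.pi/4);print(sg,rv.round(3))
    a=17
    for P in([-150,56,120],[-75,56,46]): print(P,"TCP",(w(P)-T[:,2]*a).round())
E
```

```text
[[ 0.966  0.258 -0.   ]
 [ 0.258 -0.966  0.   ]
 [-0.    -0.    -1.   ]] 17.0 [ 0.71816312 -0.80384384  0.18752036] [-1.53337684e+00  3.12899309e-01  1.49770597e+00 -2.97468959e-05
  1.33099219e+00 -2.23434863e-01]
1 [-1.441 -0.269  3.528]
[-150, 56, 120] TCP [467.  26. 132.]
[-75, 56, 46] TCP [542.  34.  58.]
-1 [ 0.183 -0.984 -0.185]
[-150, 56, 120] TCP [467.  26. 132.]
[-75, 56, 46] TCP [542.  34.  58.]
```

Request:
drive_tool(commands="0.15 0.27 0.01 0.009 -0.049 -0.009 0;0.15 0.27 0.01 0.009 -0.049 -0.009 0;0.15 0.27 0.01 0.009 -0.049 -0.009 0;0.15 0.27 0.01 0.009 -0.049 -0.009 0;0.15 0.27 0.01 0.009 -0.049 -0.009 0;0.15 0.27 0.01 0.009 -0.049 -0.009 0;0.15 0.27 0.01 0.009 -0.049 -0.009 0;0.15 0.27 0.01 0.009 -0.049 -0.009 0;0.15 0.27 0.01 0.009 -0.049 -0.009 0;0.15 0.27 0.01 0.009 -0.049 -0.009 0;0.15 0.27 0.01 0.009 -0.049 -0.009 0;0.15 0.27 0.01 0.009 -0.049 -0.009 0;0.15 0.27 0.01 0.009 -0.049 -0.009 0;0.15 0.27 0.01 0.009 -0.049 -0.009 0;0.15 0.27 0.01 0.009 -0.049 -0.009 0;0.15 0.27 0.01 0.009 -0.049 -0.009 0;0.15 0.27 0.01 0.009 -0.049 -0.009 0;0.15 0.27 0.01 0.009 -0.049 -0.009 0;0.15 0.27 0.01 0.009 -0.049 -0.009 0;0.15 0.27 0.01 0.009 -0.049 -0.009 0")

```text
time_s: 3.17
eef_pos: [435.7, 34.3, 268.9]
ee_rot: [-0.019, 0.922, 0.051, 0.382]
force: [0.6, -1.0, -0.8]
grip_width: 0.0
grip_force: 0.0
```

```bash
python3 - <<'E'
from g import *
s,A=state();print(s["time_s"],s["eef_pos"],s["force"],s["grip_width"],tips().round(1),s["joints"])
T=target(np.pi/4,-1);print((R.from_matrix(T@A.T).as_rotvec()/(np.pi/4)).round(3))
p=capture("wrist");C=np.array(p["tool_from_camera"])
G=np.eye(4);G[:3,:3]=A;G[:3,3]=s["eef_pos"];C=G@C
p["position"]=C[:3,3];p["attitude"]=C[:3,:3]
im=cv2.resize(p["pixels"],(800,600))
def dot(P,c): 
    u=proj(p,[w(P)])[0]*800/512; 
    if abs(u).max()<2000: cv2.circle(im,tuple(int(v) for v in u),4,c,-1)
for y in(58,0,-58):
    dot((5,y,120),(0,0,255)); dot((-26,y,115),(0,255,0)); dot((-75,y,8),(255,0,0))
dot((-30,108,68),(255,0,255))
dot((-36,-101,60),(255,0,255));dot((30,0,58),(255,255,0))
for q in(1.5,1.6,1.7): dot((-30-200*np.sin(q),108-200*np.cos(q),68),(0,255,255))
for y in range(-175,176,50): dot((-12,y,187),(255,255,255))
cv2.imwrite("pics/w1.png",im)
E
```

```text
3.1667 [435.72915909  34.26802126 268.92427619] [ 0.58993479 -1.00755752 -0.80294162] 0.0002742222878812562 [-180.6   67.4  256.9] [-0.38683207 -0.25271528  2.21811799  0.68091842  0.56105092  0.60135225]
[ 0.004  0.    -0.003]
```

View pics/w1.png

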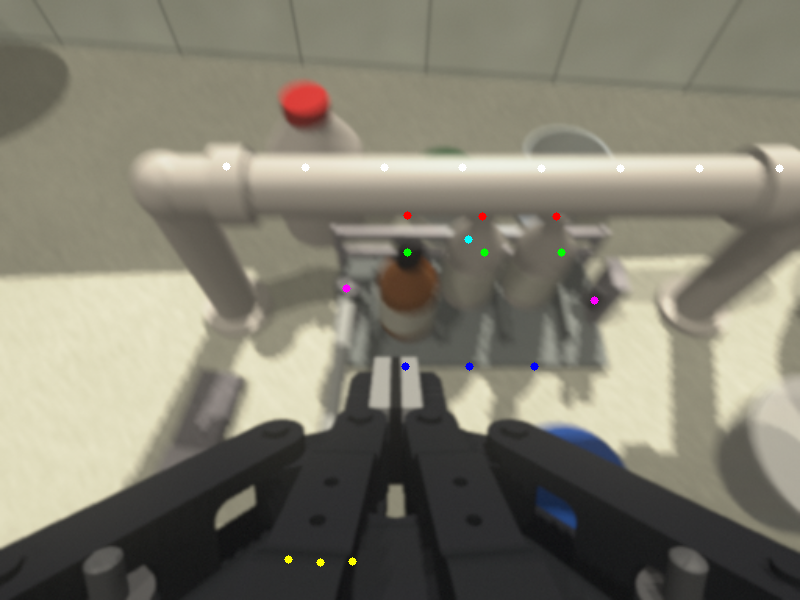

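Projected model points sit on the picture: amber (left) is proud at rack x≈-26, bay y=58; hinge, catch and rail agree. Going down in front of it.

Request:
drive_tool(commands="0.065 -0.007 -0.26 0 0 0 0;0.065 -0.007 -0.26 0 0 0 0;0.065 -0.007 -0.26 0 0 0 0;0.065 -0.007 -0.26 0 0 0 0;0.065 -0.007 -0.26 0 0 0 0;0.065 -0.007 -0.26 0 0 0 0;0.065 -0.007 -0.26 0 0 0 0;0.065 -0.007 -0.24 0 0 0 0;0.15 0.016 0 0 0 0 0;0.15 0.016 0 0 0 0 0;0.15 0.016 0 0 0 0 0;0.1 0.011 0 0 0 0 0;0 0 0 0 0 0 0;0 0 0 0 0 0 0")

```text
time_s: 4.38
eef_pos: [533.4, 37.0, 106.6]
ee_rot: [-0.026, 0.922, 0.054, 0.383]
force: [0.7, -0.5, -0.6]
grip_width: -0.002
grip_force: 0.0
```

```bash
python3 - <<'E'
from g import *
print(tips().round(1))
E
```

```text
[-83.1  59.8  94.7]
```

Request:
drive_tool(commands="0 -0.01 -0.08 0 0 0 0;0 -0.01 -0.08 0 0 0 0;0 -0.01 -0.08 0 0 0 0;0 -0.01 -0.08 0 0 0 0;0 -0.01 -0.08 0 0 0 0;0 0 -0.04 0 0 0 0;0 0 0 0 0 0 0")

```text
time_s: 4.97
eef_pos: [532.6, 31.9, 61.9]
ee_rot: [-0.026, 0.922, 0.054, 0.383]
force: [-0.5, 0.1, -0.5]
grip_width: 0.001
grip_force: 0.0
```

```bash
python3 - <<'E'
from g import *
print(tips().round(1))
E
```

```text
[-84.6  54.8  49.9]
```

Request:
drive_tool(commands="0.03 0.005 0 0 0 0 0;0.03 0.005 0 0 0 0 0;0.03 0.005 0 0 0 0 0;0.03 0.005 0 0 0 0 0;0.03 0.005 0 0 0 0 0;0.03 0.003 0 0 0 0 0;0.015 0.002 0 0 0 0 0;0.015 0.002 0 0 0 0 0;0.015 0.002 0 0 0 0 0;0.015 0.002 0 0 0 0 0;0.015 0.002 0 0 0 0 0;0.015 0.002 0 0 0 0 0;0.015 0.002 0 0 0 0 0;0.015 0.002 0 0 0 0 0;0.015 0.002 0 0 0 0 0;0.015 0.002 0 0 0 0 0")

```text
time_s: 6.3
eef_pos: [566.7, 36.8, 62.7]
ee_rot: [-0.026, 0.922, 0.054, 0.383]
force: [-1.0, 0.4, 0.4]
grip_width: -0.001
grip_force: 0.6
```

Request:
drive_tool(commands="0.015 0.002 0 0 0 0 0;0.015 0.002 0 0 0 0 0;0.015 0.002 0 0 0 0 0;0.015 0.002 0 0 0 0 0;0.015 0.002 0 0 0 0 0;0.015 0.002 0 0 0 0 0;0.015 0.002 0 0 0 0 0;0.015 0.002 0 0 0 0 0")

```text
time_s: 6.97
eef_pos: [578.8, 38.4, 62.8]
ee_rot: [-0.026, 0.922, 0.054, 0.383]
force: [-0.9, -0.5, 0.8]
grip_width: 0.001
grip_force: 0.5
```

```bash
python3 - <<'E'
from g import *
print(tips().round(1))
E
```

```text
[-37.9  56.3  50.8]
```

Request:
drive_tool(commands="0.01 0.001 0 0 0 0 0;0.01 0.001 0 0 0 0 0;0.01 0.001 0 0 0 0 0;0.01 0.001 0 0 0 0 0;0.01 0.001 0 0 0 0 0;0.01 0.001 0 0 0 0 0")

```text
time_s: 7.47
eef_pos: [584.7, 39.0, 62.7]
ee_rot: [-0.026, 0.922, 0.054, 0.383]
force: [-1.8, -0.5, -0.2]
grip_width: 0.002
grip_force: 0.5
```

Request:
drive_tool(commands="0.01 0.001 0 0 0 0 0;0.01 0.001 0 0 0 0 0;0 0 0 0 0 0 0")

```text
time_s: 7.72
eef_pos: [586.8, 39.2, 62.8]
ee_rot: [-0.026, 0.922, 0.054, 0.384]
force: [-0.8, -0.1, 0.3]
grip_width: 0.0
grip_force: 0.3
```

Request:
drive_tool(commands="0.01 0.001 0 0 0 0 0;0.01 0.001 0 0 0 0 0;0 0 0 0 0 0 0")

```text
time_s: 7.97
eef_pos: [588.8, 39.4, 62.8]
ee_rot: [-0.026, 0.922, 0.054, 0.384]
force: [-0.9, -0.2, -0.1]
grip_width: -0.001
grip_force: 0.4
```

Request:
drive_tool(commands="0.01 0.001 0 0 0 0 0;0 0 0 0 0 0 0")

```text
time_s: 8.13
eef_pos: [589.7, 39.5, 62.8]
ee_rot: [-0.026, 0.922, 0.054, 0.384]
force: [-1.2, 0.2, 0.0]
grip_width: -0.001
grip_force: 0.4
```

Request:
drive_tool(commands="0.01 0.001 0 0 0 0 0;0 0 0 0 0 0 0")

```text
time_s: 8.3
eef_pos: [590.3, 39.6, 62.6]
ee_rot: [-0.026, 0.922, 0.054, 0.383]
force: [-5.3, -0.9, 2.7]
grip_width: 0.001
grip_force: 2.6
```

```bash
cat > look.py <<'E'
import sys
from g import *
s,A=state();print(tips().round(1),s["force"].__str__())
p=capture("wrist");q=capture("side")
a=cv2.resize(p["pixels"],(400,300));b=cv2.resize(q["pixels"][110:230,170:330],(400,300),interpolation=cv2.INTER_CUBIC)
cv2.imwrite(sys.argv[1],np.hstack([a,b]))
E
python3 look.py pics/l1.png
```

```text
[-26.3  56.2  50.6] [-5.30772093 -0.89801141  2.70978894]
```

View pics/l1.png

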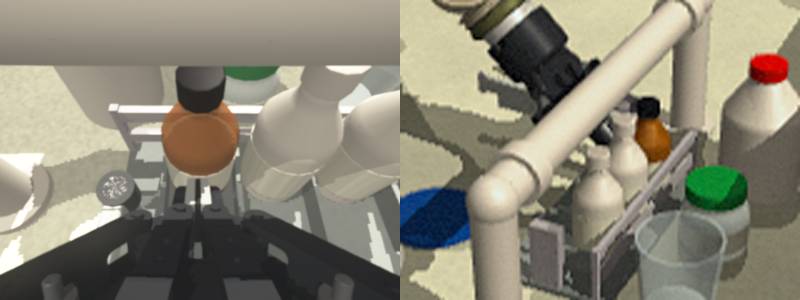

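Amber is seated (5 N against the rails, in line with its neighbours). Retreating, then over to the outer (left) side of the bar.

Request:
drive_tool(commands="-0.02 -0.002 0 0 0 0 0;-0.05 -0.005 0 0 0 0 0;-0.15 -0.016 0 0 0 0 0;-0.2 -0.022 0.03 0 0 0 0;-0.2 -0.022 0.1 0 0 0 0;-0.2 -0.022 0.15 0 0 0 0;-0.2 -0.022 0.2 0 0 0 0;-0.15 -0.016 0.2 0 0 0 0;-0.15 -0.016 0.1 0 0 0 0;-0.1 0.1 0 0 0 0 0;0 0.2 0 0 0 0 0;0 0.2 0 0 0 0 0;0 0.2 0 0 0 0 0;0 0.2 0 0 0 0 0;0 0.15 0 0 0 0 0;0 0 0 0 0 0 0;0 0 0 0 0 0 0")

```text
time_s: 9.82
eef_pos: [448.9, 130.9, 140.0]
ee_rot: [-0.026, 0.922, 0.055, 0.384]
force: [-1.0, 0.4, 0.1]
grip_width: -0.001
grip_force: 0.0
```

```bash
python3 look.py pics/l2.png; python3 - <<'E'
from g import *
import cv2
q=capture("side");p=capture("scene")
a=cv2.resize(p["pixels"][120:240,240:400],(400,300),interpolation=cv2.INTER_CUBIC);b=cv2.resize(q["pixels"][110:230,170:330],(400,300),interpolation=cv2.INTER_CUBIC)
c=cv2.imread("pics/l2.png")[:,:400]
cv2.imwrite("pics/l3.png",np.vstack([np.hstack([a,b]),np.hstack([c,c*0])]))
E
```

```text
[-157.1  162.3  128. ] [-0.99364248  0.4095234   0.13306091]
```

View pics/l3.png

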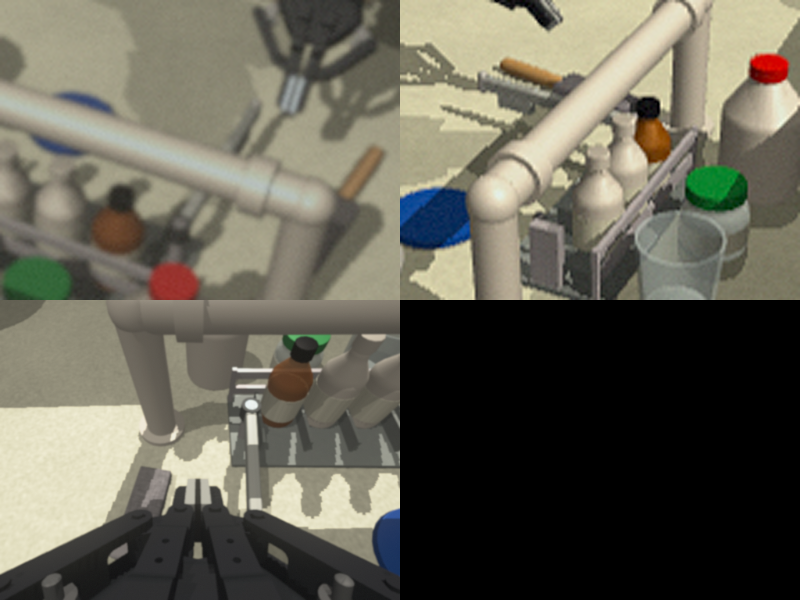

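Amber now aligned with the others; bar still open, finger to its left. Computing the sweep arc.

```bash
python3 - <<'E'
from g import *
def tp(q): return np.array([-30-155*np.sin(q)-6*np.cos(q)-8,108-155*np.cos(q)+6*np.sin(q)+14,53])
c=np.array([-157.1,162.3,128.])
for P in([-190,150,128],[-190,150,53],tp(1.6)): print(np.round(P),(M@(np.array(P)-c)).round());c=np.array(P)
for q in np.arange(1.4,-.01,-.2):
    d=M@(tp(q)-c);c=tp(q);print(round(q,1),tp(q).round(),w(tp(q)).round(),d.round(1),"per 1/4 row",(d/400).round(3))
E
```

```text
[-190  150  128] [-31. -16.   0.]
[-190  150   53] [  0.   0. -75.]
[-193.  133.   53.] [ -1. -18.   0.]
1.4 [-192.  102.   53.] [433.  68.  53.] [  4.3 -30.7   0. ] per 1/4 row [ 0.011 -0.077  0.   ]
1.2 [-185.   71.   53.] [443.  39.  53.] [ 10.3 -29.2   0. ] per 1/4 row [ 0.026 -0.073  0.   ]
1.0 [-172.   43.   53.] [459.  13.  53.] [ 15.9 -26.6   0. ] per 1/4 row [ 0.04  -0.066  0.   ]
0.8 [-153.   18.   53.] [480. -10.  53.] [ 20.9 -22.9   0. ] per 1/4 row [ 0.052 -0.057  0.   ]
0.6 [-130.   -3.   53.] [505. -29.  53.] [ 25.  -18.3   0. ] per 1/4 row [ 0.063 -0.046  0.   ]
0.4 [-104.  -18.   53.] [533. -41.  53.] [ 28.1 -12.9   0. ] per 1/4 row [ 0.07  -0.032  0.   ]
0.2 [-75. -29.  53.] [563. -49.  53.] [30.1 -7.1  0. ] per 1/4 row [ 0.075 -0.018  0.   ]
0.0 [-44. -33.  53.] [594. -50.  53.] [31. -1.  0.] per 1/4 row [ 0.077 -0.002  0.   ]
```

Request:
drive_tool(commands="-0.15 -0.07 0 0 0 0 0;-0.15 -0.08 0 0 0 0 0;0 0 -0.12 0 0 0 0;0 0 -0.15 0 0 0 0;0 0 -0.15 0 0 0 0;0 0 -0.15 0 0 0 0;0 0 -0.12 0 0 0 0;0 0 -0.06 0 0 0 0;0 0 0 0 0 0 0")

```text
time_s: 10.77
eef_pos: [418.9, 115.3, 67.0]
ee_rot: [-0.027, 0.922, 0.054, 0.382]
force: [0.2, -0.3, -0.1]
grip_width: 0.002
grip_force: 0.0
```

```bash
python3 -c "
from g import *
print(tips().round(1))"
```

```text
[-188.7  150.    55. ]
```

Request:
drive_tool(commands="-0.01 -0.05 0 0 0 0 0;-0.01 -0.06 0 0 0 0 0;-0.01 -0.06 0 0 0 0 0;0.01 -0.07 0 0 0 0 0;0.01 -0.08 0 0 0 0 0;0.01 -0.08 0 0 0 0 0;0.01 -0.08 0 0 0 0 0;0.025 -0.073 0 0 0 0 0;0.025 -0.073 0 0 0 0 0;0.025 -0.073 0 0 0 0 0;0.025 -0.073 0 0 0 0 0;0.04 -0.066 0 0 0 0 0;0.04 -0.066 0 0 0 0 0;0.04 -0.066 0 0 0 0 0;0.04 -0.066 0 0 0 0 0")

```text
time_s: 12.02
eef_pos: [446.5, 11.4, 68.8]
ee_rot: [-0.026, 0.921, 0.055, 0.384]
force: [-0.8, 0.3, 0.2]
grip_width: -0.001
grip_force: 0.2
```

```bash
python3 look.py pics/l4.png
```

```text
[-172.3   43.7   56.8] [-0.76040344  0.2938587   0.20810525]
```

View pics/l4.png

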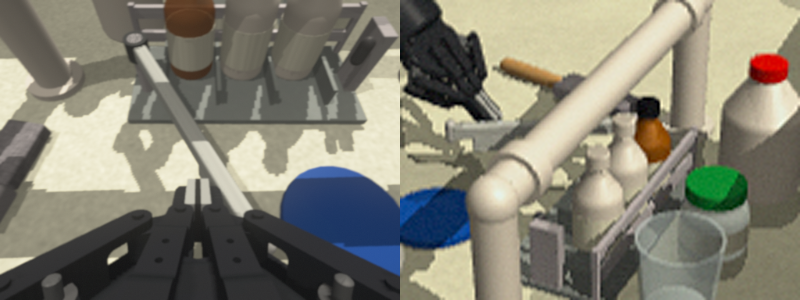

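The bar is following at about q=1.0. I'll continue to 0.2.

Request:
drive_tool(commands="0.052 -0.057 -0.01 0 0 0 0;0.052 -0.057 -0.01 0 0 0 0;0.052 -0.057 -0.01 0 0 0 0;0.052 -0.057 0 0 0 0 0;0.063 -0.046 0 0 0 0 0;0.063 -0.046 0 0 0 0 0;0.063 -0.046 0 0 0 0 0;0.063 -0.046 0 0 0 0 0;0.07 -0.032 0 0 0 0 0;0.07 -0.032 0 0 0 0 0;0.07 -0.032 0 0 0 0 0;0.07 -0.032 0 0 0 0 0;0.05 -0.012 0 0 0 0 0;0.05 -0.012 0 0 0 0 0;0.05 -0.012 0 0 0 0 0;0.05 -0.012 0 0 0 0 0;0.04 -0.01 0 0 0 0 0;0 0 0 0 0 0 0")

```text
time_s: 13.62
eef_pos: [544.9, -47.8, 65.3]
ee_rot: [-0.027, 0.921, 0.055, 0.384]
force: [0.8, 0.2, -0.2]
grip_width: 0.004
grip_force: 0.0
```

```bash
python3 look.py pics/l5.png
```

```text
[-80.8 -25.7  53.3] [ 0.83069298  0.20378726 -0.16818821]
```

View pics/l5.png

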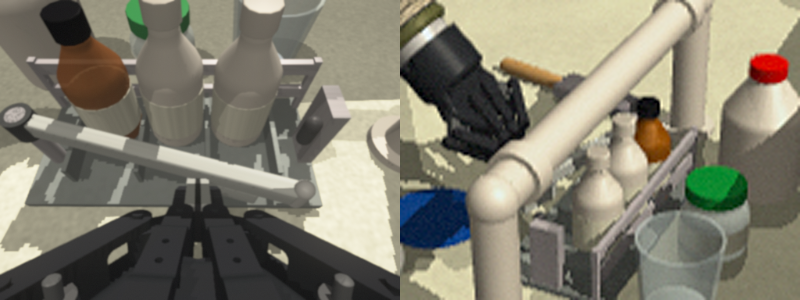

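Request:
drive_tool(commands="0.04 -0.01 0 0 0 0 0;0.04 -0.01 0 0 0 0 0;0.04 -0.01 0 0 0 0 0;0.04 -0.01 0 0 0 0 0;0.02 -0.005 0 0 0 0 0;0.02 0 0 0 0 0 0;0.02 0 0 0 0 0 0;0 0 0 0 0 0 0")

```text
time_s: 14.38
eef_pos: [566.5, -52.2, 65.1]
ee_rot: [-0.027, 0.922, 0.054, 0.383]
force: [-0.3, -0.2, 0.6]
grip_width: -0.001
grip_force: 0.0
```

Request:
drive_tool(commands="0.015 0 0 0 0 0 0;0.015 0 0 0 0 0 0;0 0 0 0 0 0 0")

```text
time_s: 14.63
eef_pos: [569.4, -52.1, 65.1]
ee_rot: [-0.027, 0.922, 0.055, 0.383]
force: [0.0, 0.4, 0.2]
grip_width: 0.0
grip_force: 0.0
```

Request:
drive_tool(commands="0.01 0 0 0 0 0 0;0.01 0 0 0 0 0 0;0 0 0 0 0 0 0")

```text
time_s: 14.88
eef_pos: [571.3, -52.1, 65.1]
ee_rot: [-0.027, 0.922, 0.055, 0.383]
force: [-0.4, -0.4, 1.2]
grip_width: -0.001
grip_force: 0.0
```

```bash
python3 -c "
from g import *
print(tips().round(1))"
```

```text
[-55.  -32.9  53.1]
```

Request:
drive_tool(commands="0.01 0.001 0 0 0 0 0;0.01 0.001 0 0 0 0 0;0 0 0 0 0 0 0")

```text
time_s: 15.13
eef_pos: [573.3, -51.9, 65.1]
ee_rot: [-0.027, 0.922, 0.055, 0.383]
force: [0.6, 0.6, 0.7]
grip_width: 0.001
grip_force: 0.0
```

Request:
drive_tool(commands="0.01 0.001 0 0 0 0 0;0.01 0.001 0 0 0 0 0;0 0 0 0 0 0 0")

```text
time_s: 15.38
eef_pos: [575.0, -51.8, 64.9]
ee_rot: [-0.027, 0.922, 0.054, 0.383]
force: [-3.9, -1.4, 2.1]
grip_width: -0.003
grip_force: 2.3
```

Request:
drive_tool(commands="0.01 0.001 0 0 0 0 0;0 0 0 0 0 0 0")

```text
time_s: 15.55
eef_pos: [575.5, -51.7, 64.8]
ee_rot: [-0.027, 0.922, 0.054, 0.383]
force: [-11.3, -0.6, 6.3]
grip_width: 0.002
grip_force: 5.5
```

Request:
drive_tool(commands="0.01 0.001 0 0 0 0 0;0 0 0 0 0 0 0")

```text
time_s: 15.72
eef_pos: [576.4, -51.7, 64.7]
ee_rot: [-0.026, 0.922, 0.054, 0.383]
force: [-11.5, -2.9, 5.5]
grip_width: 0.002
grip_force: 5.9
```

Request:
drive_tool(commands="0.01 0.001 0 0 0 0 0;0 0 0 0 0 0 0")

```text
time_s: 15.88
eef_pos: [577.4, -51.7, 64.8]
ee_rot: [-0.026, 0.922, 0.054, 0.383]
force: [-11.9, -1.8, 5.6]
grip_width: -0.003
grip_force: 5.8
```

Request:
drive_tool(commands="0.01 0.001 0 0 0 0 0;0 0 0 0 0 0 0")

```text
time_s: 16.05
eef_pos: [578.5, -51.6, 64.8]
ee_rot: [-0.026, 0.922, 0.054, 0.383]
force: [-9.2, -1.7, 4.3]
grip_width: -0.001
grip_force: 4.6
```

Request:
drive_tool(commands="0.01 0.001 0 0 0 0 0;0 0 0 0 0 0 0")

```text
time_s: 16.22
eef_pos: [579.7, -51.6, 64.9]
ee_rot: [-0.026, 0.922, 0.054, 0.383]
force: [-7.4, -2.6, 2.9]
grip_width: -0.002
grip_force: 3.6
```

Request:
drive_tool(commands="0.01 0.001 0 0 0 0 0;0 0 0 0 0 0 0")

```text
time_s: 16.38
eef_pos: [580.9, -51.5, 65.0]
ee_rot: [-0.026, 0.922, 0.054, 0.383]
force: [-4.7, -2.9, 2.7]
grip_width: -0.003
grip_force: 2.5
```

Request:
drive_tool(commands="0.005 0.001 0 0 0 0 0;0 0 0 0 0 0 0")

```text
time_s: 16.55
eef_pos: [581.4, -51.5, 64.9]
ee_rot: [-0.026, 0.922, 0.054, 0.383]
force: [-4.8, -2.5, 1.8]
grip_width: 0.003
grip_force: 2.7
```

Request:
drive_tool(commands="0.005 0.001 0 0 0 0 0;0 0 0 0 0 0 0")

```text
time_s: 16.72
eef_pos: [582.0, -51.4, 65.0]
ee_rot: [-0.026, 0.922, 0.054, 0.383]
force: [-3.4, -2.6, 1.2]
grip_width: -0.0
grip_force: 1.9
```

Request:
drive_tool(commands="0.008 0.001 0 0 0 0 0;0 0 0 0 0 0 0")

```text
time_s: 16.88
eef_pos: [583.0, -51.1, 65.0]
ee_rot: [-0.027, 0.922, 0.054, 0.383]
force: [-2.7, -1.2, 0.3]
grip_width: -0.001
grip_force: 1.0
```

Request:
drive_tool(commands="0.008 0.001 0 0 0 0 0;0 0 0 0 0 0 0")

```text
time_s: 17.05
eef_pos: [583.9, -50.6, 65.1]
ee_rot: [-0.027, 0.922, 0.055, 0.383]
force: [-1.1, -0.2, -0.4]
grip_width: -0.003
grip_force: 0.4
```

```bash
python3 look.py pics/l6.png
```

```text
[-42.4 -32.7  53.1] [-1.12605557 -0.23477036 -0.43098956]
```

View pics/l6.png

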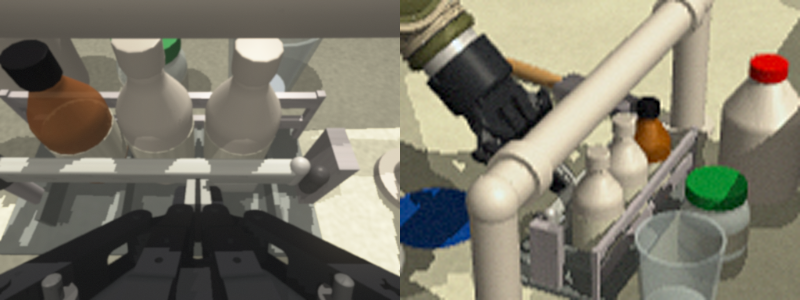

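Request:
drive_tool(commands="0.008 0.001 0 0 0 0 0;0 0 0 0 0 0 0")

```text
time_s: 17.32
eef_pos: [584.3, -50.5, 65.0]
ee_rot: [-0.027, 0.922, 0.055, 0.383]
force: [-5.6, -0.3, 3.5]
grip_width: -0.001
grip_force: 3.2
```

Request:
drive_tool(commands="0.008 0.001 0 0 0 0 0;0 0 0 0 0 0 0")

```text
time_s: 17.48
eef_pos: [584.5, -50.4, 64.8]
ee_rot: [-0.027, 0.922, 0.054, 0.383]
force: [-14.4, -1.7, 8.3]
grip_width: -0.001
grip_force: 7.3
```

On the stop, so the bar is home. Backing off.

Request:
drive_tool(commands="-0.02 -0.002 0 0 0 0 0;-0.04 -0.004 0 0 0 0 0;-0.1 -0.01 0 0 0 0 0;-0.2 -0.02 0 0 0 0 0;-0.2 -0.02 0.05 0 0 0 0;-0.2 -0.02 0.1 0 0 0 0;-0.2 -0.02 0.2 0 0 0 0;-0.15 -0.02 0.2 0 0 0 0;-0.1 -0.01 0.2 0 0 0 0;0 0 0.2 0 0 0 0;0 0 0.1 0 0 0 0;0 0 0 0 0 0 0;0 0 0 0 0 0 0")

```text
time_s: 18.57
eef_pos: [464.4, -63.0, 170.2]
ee_rot: [-0.027, 0.921, 0.055, 0.384]
force: [-0.2, 0.8, 0.4]
grip_width: -0.003
grip_force: 0.0
```

```bash
python3 - <<'E'
from g import *
s,A=state();p=capture("wrist");C=np.array(p["tool_from_camera"])
G=np.eye(4);G[:3,:3]=A;G[:3,3]=s["eef_pos"];C=G@C
p["position"]=C[:3,3];p["attitude"]=C[:3,:3]
im=cv2.resize(p["pixels"],(800,600))
for P in[(-36,108,68),(-36,-92,68),(-24,-92,68),(-24,108,68)]: cv2.circle(im,tuple(int(v) for v in proj(p,[w(P)])[0]*800/512),2,(0,0,255),-1)
cv2.imwrite("pics/w2.png",im)
E
```

```text
(no output)
```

View pics/w2.png

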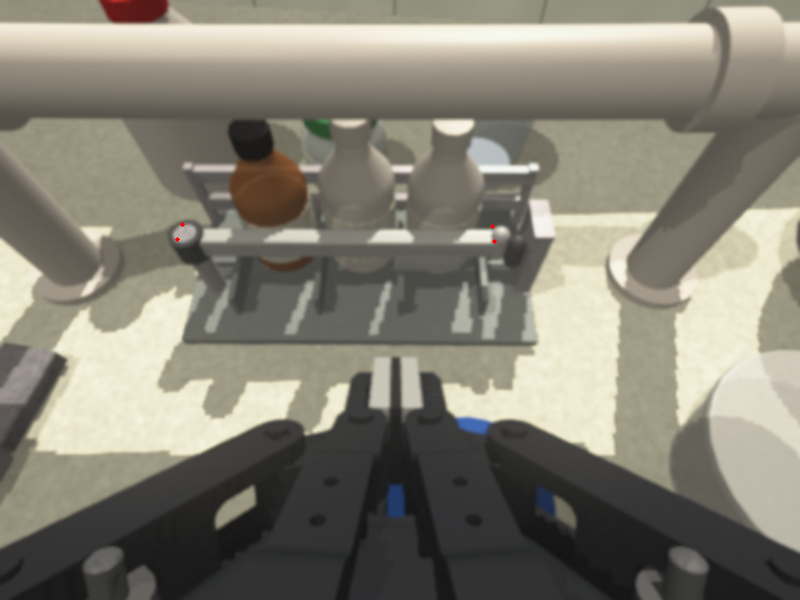

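The bar lies parallel to the rails. Its tip at about (500,235) matches the points projected for shut, the bottles stand upright behind it, and nothing else has moved.

```bash
python3 -c "
from rig import *
print(finish_job())"
```

```text
the job is handed in; nothing more can be done
None
```

The amber bottle was pushed upright against the rear rails (about 5 N), then the keeper bar was swung shut into its catch (about 13 N to click, with one check press on the stop at about 17 N, slightly more than the click needed); nothing else appears to have been touched, and the job is handed in at about 19 s.

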